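# Tip the spare microphone plugs into their box and put the cover on its pins

## Robot

A 7-joint arm with a two-finger parallel gripper is mounted at the origin on a cart in front of the work surface, level with it; the furniture and walls round the work are solid. World frame = base frame: x ahead of the robot, y to its left, z up, the work surface at z = 0. Lengths are in m, angles in rad, forces in N, time in s.
With the tool pointing down it reaches from about 0.35 to 0.9 m from the base axis. Payload 19.9 kg.
Tool frame: the origin (TCP) lies midway between the tips of the shut fingers; the grasp point (between the pads) lies 19 mm behind it; z points along the fingers, y is the line along which they close (so a half turn about z gives the same grasp; the last joint's range is limited). The gripper opens to 85 mm and grips with 20 to 120 N. Pads are 22 mm wide; open, the fingers measure 114 mm over their backs; the gripper's body (76 mm by 85 mm) begins 54 mm behind the grasp point. The pads swing forward as they close: fully open they stand 13 mm farther back than shut.
Start: joints at [1.194, 0.417, -0.01, 1.614, 0.005, 1.111, -0.053], TCP at [0.205, -0.59, 0.231] pointing down, gripper open.
Joint ranges: [-2.81, 2.81], [-0.39, 2.02], [-1.27, 1.25], [0.06, 2.57], [-1.19, 4.33], [0.19, 2], [-2.82, 2.82]. Speed limits (rad/s): [1.89, 1.89, 2.39, 2.39, 3.01, 3.01, 3.01].

## Interface

Orientations are given as a unit quaternion [x, y, z, w].
In Python, from cell import arm gives the robot as it stands. Calls block until the motion is done:
- arm.move_pose(position, orientation): joint-space move of the TCP to a pose.
- arm.move_l(position, ori=None, max_speed=0.15): straight line of the TCP; ori=None keeps the orientation; max_speed is the mean speed in m/s.
- arm.move_joints(angles): joint-space move.
- arm.set_gripper(opening): finger opening in m; the grip force is fixed at half the most; returns when the fingers have stopped.
- arm.dwell(seconds).
- arm.inverse_kinematics(position, orientation): joint angles nearest the present ones, or None.
- arm.sense(): the state.
- arm.capture(name): name is "scene" or "top" or "wrist"; returns (picture, depth): 384x512x3 uint8, blue, green, red; 384x512 float32, m along the optical axis (not along the pixel's ray), 0 where there is no reading.
- arm.get_calibration(name): a dict with "camera_matrix" (3x3 intrinsics, pixels), "camera_from_world" (4x4, takes a point from world to camera coordinates); the wrist camera has in their place "T_tool_cam" (4x4, takes a point from camera to tool coordinates, whose origin is the TCP and whose axes are the flange's). Camera axes: x right, y up, looking along -z (the intrinsics and any distortion apply to the point x, -y, -z); pixel columns grow to the right and rows downward; lengths in m; the calibration is good to about 2 mm. A picture is of the moment at which its call begins: read the wrist's pose just before it. get_calibration takes no time and is no camera call.
A pose or a line that the arm cannot do raises arm.MotionError and nothing moves.
- arm.close_job(): hands the job in; it is judged then, once.
The state is a dict: "t": time; "q": joint angles; "qd": joint speeds; "joint_efforts": joint torques, N m; "tcp_pos": TCP position; "tool_rot": TCP orientation; "wrist_force": force on the tool from outside, world axes, zero at the start; "wrist_torque": the same for the moment, N m; "gripper_width": finger opening in m; "grip_force": force on a finger pad.
Only numpy, scipy, OpenCV 4.12 (cv2) and the standard library are available. Lean on these libraries where they do the work, as an engineer would, in place of code of your own. Each camera call takes 0.05 s, during which the arm holds its last target. There are 200 camera calls.

## Task

Put the four spare microphone plugs away: pick up the sorting tray they lie on by its back grip, hold its open mouth low over the open wooden box and tip it until all four have slid off into the box. Set the empty tray down flat on the desk again, then close the box by lowering its cover over the two locating pins until it lies flush on the rim, and let go. Leave the other things on the desk where they are and do not tip the box over.

Things in the scene. Friction and masses are not known exactly. Their poses are not given: they have to be found in the camera images.
- tray: Sorting tray of folded aluminium, 0.12 kg, floor 170 x 96 mm, its top 8 mm above the desk on 5 mm rubber feet, side walls 19 mm above the floor (7 mm near the mouth). Origin: below the floor's centre, level with the feet; x points to the open mouth (no wall or lip, x = +85 mm), z up. A flap with a black grip rises at the back. Starts on the desk left or right of the box, mouth away from the robot.
- tray_grip (a point): Grip point: tray x = -91 mm, 47 mm above the origin. Centre of the black grip block on the back flap, 10 mm thick, 70 mm wide along y, 9 to 57 mm up the flap from its foot. Flap and block lean outward (top to -x) 8 degrees from the tray's z. Pinch across the 10 mm, fingers pointing down along the flap.
- tray_mouth (a point): Middle of the tray's open front edge, on the floor's upper face (tray x = +85, z = 8 mm). Axes as the tray's.
- plug_1: Microphone plug 1, grey with a narrow nose, 20 x 70 x 20 mm, 0.03 kg, lying crosswise on the tray. Origin: middle of its underside; y along its length.
- plug_2: Microphone plug 2, grey with a narrow nose, 20 x 70 x 20 mm, 0.03 kg, lying crosswise on the tray. Origin: middle of its underside; y along its length.
- plug_3: Microphone plug 3, grey with a narrow nose, 20 x 70 x 20 mm, 0.03 kg, lying crosswise on the tray. Origin: middle of its underside; y along its length.
- plug_4: Microphone plug 4, grey with a narrow nose, 20 x 70 x 20 mm, 0.03 kg, lying crosswise on the tray. Origin: middle of its underside; y along its length.
- plug_box: Open wooden box on rubber feet, 169 (x) x 108 (y) x 96 mm high, 1.1 kg, loose on the desk between tray and cover. Origin: centre of its underside; z up. Inner floor 18 mm up, flat rim at 96 mm. In the two end rails stand brass locating pins, at x = -73.5 and +73.5 mm, y = 0: 8 mm thick, 20 mm high above the rim, the top 7 mm tapering to 4 mm.
- plug_box_mouth (a point): Centre of the box's opening at rim height; the opening is 125 (x) x 92 (y) mm, walls 8 mm along y, end rails 22 mm along x. Axes as the box's.
- cover: Plywood cover of the box, 169 (x) x 108 (y) x 8 mm, 0.22 kg, with two 11 mm holes at x = -73.5 and +73.5 mm, y = 0; it fits either way round. Origin: centre of its underside; z up. Starts flat on the desk on the other side of the box from the tray.
- cover_pull (a point): Grip point of the cover's dark wooden pull, 34 mm above the cover's underside. The pull is a bar 60 mm long along the cover's x and 14 mm thick along y, from 30 to 47 mm above the origin, on a 10 mm thick web.
- pick_tin: Bystander: small flat tin, 63 x 94 x 21 mm, beyond the work.
- usb_hub: Bystander: black USB hub, 31 x 98 x 13 mm, beyond the work.
- capo: Bystander: black guitar capo, 52 x 78 x 14 mm, beyond the work.
- tuning_fork: Bystander: steel tuning fork, 21 x 135 x 8 mm, beyond the work.
There are look-alikes about, which are no part of the job. What is shaped like the plug_1 but blue or green is not meant.

How it is judged:
By the outcome, as a careful person would: the job done as asked, in the order asked, and still so for the second after the job is handed in, with the robot touching nothing.
It also fails if it takes over 72 s, if anything falls off the work surface, if the arm or the gripper's body presses on something with over 40 N, if the wrist force passes 120 N, or if a joint passes its speed limit or range.

## Working session

There is one attempt and no reset: what is moved stays moved. The work goes in short steps, each a Python script; the robot and the scene stay as the last script left them, time stands still between calls to the robot, and variables do not carry over. Pictures are saved under pics/ and viewed, at most 11 in all, crops included, and the job is handed in when it is done.

```bash
ls; mkdir -p pics
python3 - <<'E'
from cell import arm
import cv2,numpy as np
for n in("top","scene"):
    p,d=arm.capture(n); cv2.imwrite(f"pics/{n}0.png",p); np.save(f"{n}0.npy",d)
    c=arm.get_calibration(n); print(n,{k:np.round(v,4).tolist() if not isinstance(v,str) else v for k,v in c.items()})
s=arm.sense();print(s)
E
```

```text
pics
top {'camera_matrix': [[469.2277, 0.0, 256.5651], [0.0, 469.2277, 183.8183], [0.0, 0.0, 1.0]], 'camera_from_world': [[-0.0278, -0.9993, -0.0255, 0.0513], [0.9813, -0.0321, 0.1896, -0.5551], [-0.1902, -0.0197, 0.9815, -1.1197], [0.0, 0.0, 0.0, 1.0]]}
scene {'camera_matrix': [[371.1729, 0.0, 249.9149], [0.0, 371.1729, 195.8826], [0.0, 0.0, 1.0]], 'camera_from_world': [[-0.5368, -0.8437, -0.0116, 0.3297], [0.6416, -0.4171, 0.6438, -0.3946], [-0.548, 0.3381, 0.7651, -0.6618], [0.0, 0.0, 0.0, 1.0]]}
{'t': 0.1, 'q': array([ 1.19446744,  0.4179126 , -0.01028899,  1.61410395,  0.00467149,
        1.11069956, -0.05301939]), 'qd': array([-0.0010756 , -0.00149298, -0.00044555,  0.00114749, -0.00020913,
        0.0011075 ,  0.00152157]), 'joint_efforts': array([ 1.54700378e-03, -8.65817857e+01,  6.80225082e-01, -4.35630798e+01,
        1.91745831e-02,  4.86841673e-03, -9.25516201e-05]), 'tcp_pos': array([ 0.20526938, -0.59000288,  0.23072815]), 'tool_rot': array([ 9.86021830e-01,  1.66615272e-01, -1.23927597e-04, -5.35604684e-04]), 'wrist_force': array([-0.34644206,  0.09924275,  1.01537177]), 'wrist_torque': array([-0.01203012, -0.02876707,  0.00904637]), 'grip_force': 0.0, 'gripper_width': 0.08547741944792914}
```

View pics/top0.png

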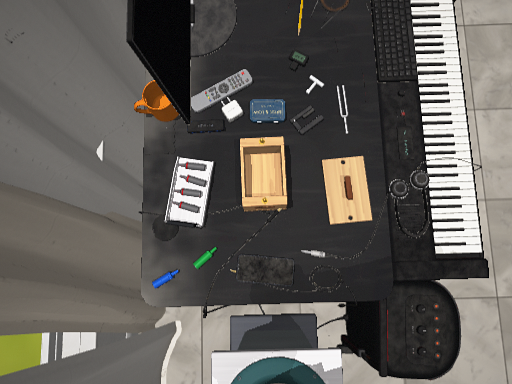

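View pics/scene0.png

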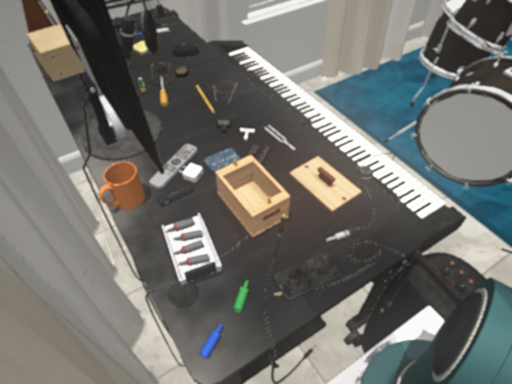

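The top view shows the tray at about (188,190), the box at (263,173), the cover at (347,188), and the monitor at the upper left. The blue and green plugs are decoys. The scene view agrees, with the mouth away from the robot. Next I take rough positions, then wrist views.

```bash
cat > h.py <<'E'
from cell import arm
import cv2,numpy as np
from scipy.spatial.transform import Rotation as R
def cam(n):
    c=arm.get_calibration(n);K=np.array(c["camera_matrix"])
    if n=="wrist":
        s=arm.sense();T=np.eye(4);T[:3,:3]=R.from_quat(s["tool_rot"]).as_matrix();T[:3,3]=s["tcp_pos"]
        return K,T@np.array(c["T_tool_cam"])
    return K,np.linalg.inv(np.array(c["camera_from_world"]))
def ray(K,T,uv,z):
    uv=np.atleast_2d(np.float64(uv));d=np.c_[(uv[:,0]-K[0,2])/K[0,0],-(uv[:,1]-K[1,2])/K[1,1],-np.ones(len(uv))]@T[:3,:3].T
    return T[:3,3]+d*((z-T[2,3])/d[:,2])[:,None]
def q(yaw,tilt=0,axis=(1,0,0)):
    """tool down with tool y at world angle yaw; then tilted about world axis"""
    y=np.array([np.cos(yaw),np.sin(yaw),0]);z=np.array([0,0,-1.]);M=np.c_[np.cross(y,z),y,z]
    return (R.from_rotvec(tilt*np.array(axis,float))*R.from_matrix(M)).as_quat()
def cloud(K,T,d):
    v,u=np.mgrid[:384,:512];P=np.stack([(u-K[0,2])/K[0,0]*d,-(v-K[1,2])/K[1,1]*d,-d],-1)
    return P@T[:3,:3].T+T[:3,3]
E
python3 - <<'E'
from h import *
print(arm.get_calibration("wrist"))
K,T=cam("top"); print(T[:3,3])
for n,c,z in(("tray",[[177,157],[214,160],[208,226],[166,222]],.02),("box",[[241,138],[284,138],[288,208],[243,211]],.096),("cover",[[322,159],[364,155],[372,220],[330,225]],.008),("pins",[[264.5,143],[266,201]],.11),("holes",[[343,161],[351,217]],.008),("pull",[[348,187]],.045)):
    print(n,ray(K,T,c,z).round(3).tolist())
d=np.load("top0.npy");P=cloud(K,T,d)
W=P[(P[...,2]>.03)&(abs(P[...,1])<.6)&(P[...,0]<1.1)&(P[...,0]>.3)&(d>0)]
for x in np.arange(.3,1.1,.1):
    print(round(x,1),[ (round(float(W[m][:,2].max()),2) if (m:=(abs(W[:,0]-x-.05)<.05)&(abs(W[:,1]-y-.05)<.05)).any() else 0) for y in np.arange(.5,-.5,-.1)])
E
```

```text
{'camera_matrix': array([[275.54335529,   0.        , 253.88709699],
       [  0.        , 275.54335529, 195.39688904],
       [  0.        ,   0.        ,   1.        ]]), 'T_tool_cam': array([[ 1.08722734e-03,  9.64501493e-01,  2.64075156e-01,
         6.70648993e-02],
       [ 9.99998786e-01, -7.53890346e-04, -1.36361807e-03,
        -5.34885528e-04],
       [-1.11612795e-03,  2.64076318e-01, -9.64501142e-01,
        -1.43322486e-01],
       [ 0.00000000e+00,  0.00000000e+00,  0.00000000e+00,
         1.00000000e+00]])}
[0.33318677 0.01135195 1.20559673]
tray [[0.641, 0.241, 0.02], [0.63, 0.144, 0.02], [0.458, 0.161, 0.02], [0.472, 0.269, 0.02]]
box [[0.664, 0.069, 0.096], [0.66, -0.037, 0.096], [0.487, -0.04, 0.096], [0.483, 0.068, 0.096]]
cover [[0.626, -0.138, 0.008], [0.633, -0.248, 0.008], [0.462, -0.256, 0.008], [0.452, -0.149, 0.008]]
pins [[0.645, 0.011, 0.11], [0.504, 0.012, 0.11]]
holes [[0.619, -0.192, 0.008], [0.471, -0.203, 0.008]]
pull [[0.543, -0.194, 0.045]]
0.3 [0.35, 0.46, 0, 0, 0, 0, 0, 0, 0, 0]
0.4 [0.36, 0.25, 0, 0.07, 0.07, 0.1, 0.1, 0, 0, 0]
0.5 [0.38, 0.4, 0, 0.03, 0.03, 0.12, 0.1, 0.05, 0.04, 0]
0.6 [0, 0.46, 0, 0.55, 0.38, 0.12, 0.1, 0, 0, 0]
0.7 [0.32, 0, 0.1, 0.55, 0.38, 0.03, 0, 0, 0, 0]
0.8 [0.42, 0.42, 0.1, 0.48, 0.37, 0, 0, 0, 0, 0]
0.9 [0, 0.34, 0, 0.04, 0.32, 0, 0, 0, 0, 0]
1.0 [0.13, 0.18, 0, 0, 0.16, 0, 0, 0, 0, 0]
```

```bash
cat >> h.py <<'E'
s8,c8=np.sin(np.radians(8)),np.cos(np.radians(8))
def tray_tool(Rt,pt,local,sg=1):
    """tool pose so that tray point `local` sits at world pt, tray rotation Rt"""
    z=np.array([s8,0,-c8]);y=sg*np.array([c8,0,s8]);M=np.c_[np.cross(y,z),y,z]
    g=np.array([-.091,0,.047])+.019*z-np.array(local)
    return np.array(pt)+Rt.apply(g),(Rt*R.from_matrix(M)).as_quat()
def tray_rot(h,tilt): return R.from_euler('ZY',[h,tilt])
E
python3 - <<'E'
from h import *
K,T=cam("top");d=np.load("top0.npy");P=cloud(K,T,d)
m=(P[...,2]>.2)&(d>0)&(P[...,1]<.33)&(P[...,0]>.3)&(P[...,0]<1.2);W=P[m]
print("mon",W.min(0),W.max(0)); 
for z in(.22,.3,.4,.5):
    w=W[abs(W[:,2]-z)<.05]; print(z,[w[i].round(2).tolist() for i in (w[:,0].argmin(),w[:,1].argmin(),w[:,1].argmax())] if len(w) else 0)
for sg in(1,-1):
  p,o=tray_tool(tray_rot(-.1,0),[.55,.205,0],[0,0,0],sg); print("pick",sg,p.round(3),arm.inverse_kinematics(p,o))
  for h in(-1.57,-1.1,-.7,0):
    for t in(0,.4,.6,.8,1.0):
      p,o=tray_tool(tray_rot(h,t),[.574,.03,.115],[.085,0,.008],sg)
      J=arm.inverse_kinematics(p,o); print(sg,h,t,p.round(3),None if J is None else J.round(2))
E
```

```text
mon [0.69060849 0.19067294 0.20002564] [0.97176462 0.22043009 0.5476976 ]
0.22 [[0.69, 0.2, 0.21], [0.79, 0.19, 0.2], [0.69, 0.21, 0.25]]
0.3 [[0.69, 0.2, 0.31], [0.78, 0.19, 0.25], [0.69, 0.21, 0.35]]
0.4 [[0.69, 0.2, 0.38], [0.87, 0.2, 0.35], [0.69, 0.21, 0.45]]
0.5 [[0.69, 0.21, 0.49], [0.76, 0.2, 0.46], [0.71, 0.22, 0.54]]
pick 1 [0.462 0.214 0.028] [ 0.08668408  0.60441183 -0.76367552  2.10487766  0.88429309  0.65263836
 -1.39738072]
1 -1.57 0 [0.574 0.203 0.135] [ 0.1   0.65 -0.78  1.68  0.62  1.14 -2.47]
1 -1.57 0.4 [0.574 0.182 0.201] [ 0.26  0.45 -0.63  1.74  0.02  0.94 -1.89]
1 -1.57 0.6 [0.574 0.162 0.23 ] [ 0.29  0.4  -0.49  1.76 -0.33  0.97 -1.55]
1 -1.57 0.8 [0.574 0.136 0.253] [ 0.35  0.4  -0.39  1.77 -0.59  1.07 -1.28]
1 -1.57 1.0 [0.574 0.107 0.272] [ 0.42  0.44 -0.33  1.76 -0.77  1.21 -1.07]
1 -1.1 0 [0.495 0.184 0.135] [ 0.21  0.51 -0.89  1.93  0.64  1.   -2.11]
1 -1.1 0.4 [0.505 0.165 0.201] [ 0.35  0.41 -0.73  1.83  0.02  1.03 -1.44]
1 -1.1 0.6 [0.514 0.147 0.23 ] [ 0.32  0.41 -0.53  1.76 -0.26  1.17 -1.17]
1 -1.1 0.8 [0.526 0.125 0.253] [ 0.32  0.47 -0.4   1.68 
[... 1741 characters left out ...]
43 -1.08  2.12  0.67  0.89  1.41]
-1 -0.7 0.4 [0.458 0.128 0.201] [ 0.64  0.49 -1.08  1.88  0.22  1.15  1.93]
-1 -0.7 0.6 [0.473 0.115 0.23 ] [ 0.69  0.6  -1.08  1.74  0.13  1.33  2.02]
-1 -0.7 0.8 [0.493 0.098 0.253] [ 0.7   0.73 -1.09  1.6   0.07  1.51  2.05]
-1 -0.7 1.0 [0.515 0.079 0.272] [ 0.7   0.87 -1.09  1.45  0.01  1.69  2.05]
-1 0 0 [0.401 0.03  0.135] [ 0.84  0.2  -1.07  2.3   0.34  0.64  2.67]
-1 0 0.4 [0.422 0.03  0.201] [ 0.76  0.44 -1.08  1.93  0.32  1.27  2.67]
-1 0 0.6 [0.442 0.03  0.23 ] [ 0.68  0.61 -1.08  1.74  0.34  1.55  2.62]
-1 0 0.8 [0.468 0.03  0.253] [ 0.6   0.77 -1.09  1.54  0.34  1.82  2.56]
-1 0 1.0 [0.497 0.03  0.272] [ 0.35  0.78 -0.73  1.35  0.18  2.    2.71]
```

Run:
```python
from h import *
V={"cover":[.543,-.196,.155],"box":[.574,.012,.245],"tray":[.55,.205,.175]}
for n,p in V.items():
    for y in(1.57,-1.57):
        J=arm.inverse_kinematics(p,q(y));print(n,y,None if J is None else J.round(2))
for n,p in V.items():
    if n=="cover": arm.move_pose([.45,-.3,.25],q(-1.57))
    arm.move_l(p,q(-1.57),.3); arm.dwell(.3)
    K,T=cam("wrist");im,d=arm.capture("wrist");cv2.imwrite(f"pics/w_{n}.png",im);np.savez(f"w_{n}.npz",K=K,T=T,d=d)
    print(n,arm.sense()["t"],arm.sense()["q"].round(2),T[:3,3].round(3))
cv2.imwrite("pics/three.png",cv2.resize(np.hstack([cv2.imread(f"pics/w_{n}.png")[:,60:450] for n in V]),(800,262),interpolation=cv2.INTER_AREA))
```

```text
cover 1.57 [ 0.81  0.5  -0.67  1.79  0.36  0.98  1.56]
cover -1.57 [ 0.47  0.43 -0.22  1.8   0.11  0.93 -1.37]
box 1.57 [ 0.58  0.43 -0.85  1.71  0.35  1.16  1.2 ]
box -1.57 [ 0.35  0.36 -0.53  1.71  0.2   1.12 -1.81]
tray 1.57 [ 0.37  0.67 -1.1   1.74  0.65  1.15  0.65]
tray -1.57 [ 0.17  0.52 -0.77  1.75  0.41  1.04 -2.31]
cover 2.5833 [ 0.44  0.42 -0.18  1.8   0.09  0.93 -1.35] [ 0.61  -0.196  0.299]
box 3.8417 [ 0.15  0.33 -0.27  1.72  0.1   1.11 -1.73] [0.641 0.012 0.388]
tray 5.0333 [-0.15  0.43 -0.33  1.76  0.17  0.98 -2.12] [0.617 0.205 0.319]
```

View pics/three.png

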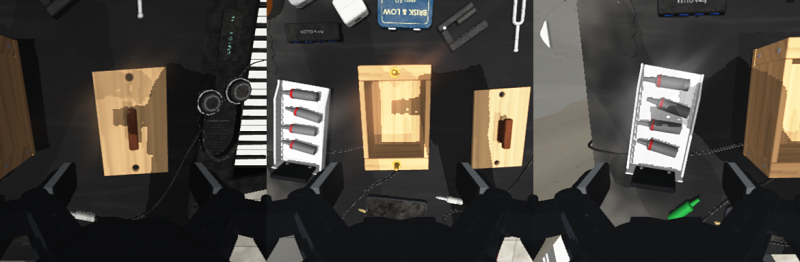

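Run:
```python
from h import *
def load(n):
    z=np.load(f"w_{n}.npz");return cv2.imread(f"pics/w_{n}.png"),z["K"],z["T"],z["d"]
def rect(name,P2):
    (c,s,a)=cv2.minAreaRect((P2[:,:2]*1000).astype(np.float32));b=cv2.boxPoints((c,s,a))
    e=max((b[1]-b[0],b[2]-b[1]),key=np.linalg.norm);a=np.degrees(np.arctan2(e[1],e[0]));a=(a+90)%180-90
    print(name,np.round(c,1),np.round(s,1),"yaw",round(float(a),2))
out=[]
for n,z in(("cover",.008),("box",.096),("tray",.027)):
    im,K,T,d=load(n);P=cloud(K,T,d);h=cv2.cvtColor(im,cv2.COLOR_BGR2HSV)
    ctr={"cover":(.543,-.196),"box":(.574,.012),"tray":(.55,.205)}[n]
    near=(abs(P[...,0]-ctr[0])<.13)&(abs(P[...,1]-ctr[1])<.1)
    if n=="tray": m=(h[...,1]<50)&(h[...,2]>140)&near
    elif n=="box": m=(abs(P[...,2]-z)<.008)&near
    else: m=(h[...,1]>50)&(h[...,2]>90)&near&(P[...,2]<.03)
    m=cv2.morphologyEx(m.astype(np.uint8),cv2.MORPH_OPEN,np.ones((3,3)))
    cs=max(cv2.findContours(m,cv2.RETR_EXTERNAL,cv2.CHAIN_APPROX_NONE)[0],key=cv2.contourArea)[:,0]
    rect(n,ray(K,T,cs,z)); print(" zmed",np.median(P[...,2][m>0]).round(4))
    vis=im.copy();cv2.drawContours(vis,[cs[:,None]],-1,(0,0,255),1)
    rois={"cover":[(247,114),(256,241)],"box":[(248,105),(249,243)]}.get(n,[])
    pts=[]
    for u,v in rois:
        w=im[v-10:v+11,u-10:u+11].astype(int);g=w.sum(2)
        mm=(g<180) if n=="cover" else ((w[...,2]-w[...,0])>0.6*w[...,2])
        k,l,st,ce=cv2.connectedComponentsWithStats(mm.astype(np.uint8))
        for i in range(1,k):
            if st[i,4]>8: print("  blob",st[i],(ce[i]+[u-10,v-10]).round(1),ray(K,T,ce[i]+[u-10,v-10],z if n=="cover" else .11).round(4))
    out.append(cv2.resize(vis[70:290,160:345],None,fx=1.44,fy=1.44,interpolation=cv2.INTER_NEAREST))
    if n=="tray":
        g=near&(P[...,2]>.035);print(" high",P[g].mean(0),P[g].min(0),P[g].max(0),g.sum())
        top=near&(P[...,2]>.054);print(" top",np.median(P[top],0),P[top].min(0),P[top].max(0))
    if n=="cover":
        g=near&(P[...,2]>.04);rect(" pull",P[g]);print(np.median(P[g],0))
cv2.imwrite("pics/seg.png",np.hstack(out))
```

```text
cover [ 543.6 -196.1] [170.3 108.8] yaw 3.97
 zmed 0.0087
  blob [ 8  4  9 10 49] [248.9 112.2] [[ 0.6175 -0.1916  0.008 ]]
  blob [ 8 11  9  7 45] [257.9 244.9] [[ 0.4713 -0.2013  0.008 ]]
 pull [ 544.9 -196.4] [130.9 103.9] yaw 53.49
[ 0.55394017 -0.19630016  0.23526497]
box [580.9  17.8] [168.2 107.7] yaw 0.91
 zmed 0.0965
  blob [ 4  7 12  9 77] [247.5 106.3] [[0.6534 0.0175 0.11  ]]
  blob [  6   3  11  15 103] [249.7 242. ] [[0.5117 0.0159 0.11  ]]
tray [552.1 209. ] [ 98.  170.2] yaw -9.87
 zmed 0.0089
 high [0.55763628 0.20502436 0.24606779] [0.45202845 0.12960766 0.03500963] [0.61717489 0.27928116 0.31869163] 45591
 top [0.56144763 0.20463673 0.25492095] [0.45202845 0.12960766 0.05402632] [0.61717489 0.27928116 0.31869163]
```

View pics/seg.png

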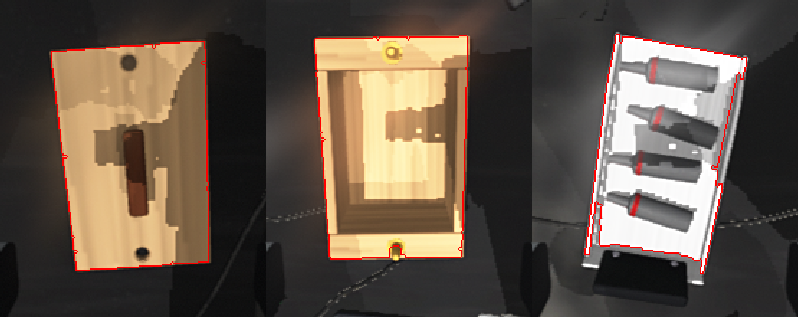

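Run:
```python
from h import *
z=np.load("w_tray.npz");im=cv2.imread("pics/w_tray.png");K,T,d=z["K"],z["T"],z["d"];P=cloud(K,T,d)
near=(d>0)&(abs(P[...,0]-.47)<.06)&(abs(P[...,1]-.22)<.07)&(P[...,2]>.035)&(P[...,2]<.08)&(im.sum(2)<150)
W=P[near];print(len(W),W.min(0),W.max(0))
for lo in(.035,.045,.055):
    w=W[(W[:,2]>lo)&(W[:,2]<lo+.01)]
    if len(w): 
        r=cv2.minAreaRect((w[:,:2]*1000).astype(np.float32));print(lo,len(w),r,w.mean(0).round(4))
# mouth edge line: corners in seg picture (tray panel offset 533): (617,35),(746,57)
uv=(np.array([[617,35],[746,57],[586,267],[705,282]])-[532,0])/1.44+[160,70]
for h_ in(.008,.015,.027): print(h_,ray(K,T,uv,h_).round(4).tolist())
# grip block lower/upper edges
uv=(np.array([[600,253],[688,268],[594,294],[683,306]])-[532,0])/1.44+[160,70]
print(ray(K,T,uv,.06).round(4).tolist())
z=np.load("w_cover.npz");P=cloud(z["K"],z["T"],z["d"]);m=(z["d"]>0)&(abs(P[...,0]-.544)<.06)&(abs(P[...,1]+.196)<.04)&(P[...,2]>.04)&(P[...,2]<.06)
print(cv2.minAreaRect((P[m][:,:2]*1000).astype(np.float32)),np.median(P[m],0))
```

```text
1514 [0.45202845 0.19019002 0.03500963] [0.47610171 0.25962994 0.06615768]
0.035 333 ((469.186279296875, 223.62779235839844), (67.39078521728516, 3.5092992782592773), 80.10270690917969) [0.4694 0.2237 0.04  ]
0.045 367 ((467.3701477050781, 223.92901611328125), (69.55243682861328, 4.887962341308594), 79.11503601074219) [0.4681 0.2249 0.05  ]
0.055 794 ((462.1392822265625, 224.97763061523438), (69.96944427490234, 12.501134872436523), 79.28578186035156) [0.4641 0.2247 0.0617]
0.008 [[0.6437, 0.2415, 0.008], [0.6283, 0.1455, 0.008], [0.4551, 0.2744, 0.008], [0.4407, 0.1713, 0.008]]
0.015 [[0.6431, 0.2406, 0.015], [0.628, 0.1468, 0.015], [0.4587, 0.2728, 0.015], [0.4446, 0.1721, 0.015]]
0.027 [[0.6421, 0.2392, 0.027], [0.6276, 0.1491, 0.027], [0.465, 0.2701, 0.027], [0.4515, 0.1734, 0.027]]
[[0.4932, 0.2522, 0.06], [0.4814, 0.1894, 0.06], [0.4604, 0.258, 0.06], [0.4504, 0.1927, 0.06]]
((544.26416015625, -196.06802368164062), (58.641075134277344, 13.852663040161133), 3.973076105117798) [ 0.54578357 -0.1957912   0.04240205]
```

Sizes match: cover 170x109, box 168x108, tray width 98. The cover's holes and pull agree on the centre. The tray heading is about -9.9°, with the grip at (.463,.224). Now I pick up the tray.

```bash
cat >> h.py <<'E'
TO=np.array([.5522,.2086,0]);TH=np.radians(-9.9)
BOX=np.array([.5809,.0172]);BY=np.radians(.85)
E
python3 - <<'E'
from h import *
def st(n): s=arm.sense();print(n,round(s["t"],2),s["tcp_pos"].round(3),"w",round(s["gripper_width"],4),"F",s["wrist_force"].round(1),s["q"].round(2))
Rt=tray_rot(TH,0);p,o=tray_tool(Rt,TO,[0,0,0],-1)
up=np.array([-s8*np.cos(TH),-s8*np.sin(TH),c8])
arm.set_gripper(.045)
arm.move_pose(p+.09*up,o);st("above")
arm.move_l(p,o,.1);st("down")
arm.set_gripper(0);st("grip")
im,_=arm.capture("scene");cv2.imwrite("pics/grip.png",im[150:330,80:340])
p2,o2=tray_tool(tray_rot(TH,-.07),TO+[0,0,.03],[-.091,0,.047],-1)
g=TO+Rt.apply([-.091,0,.047])
p2,o2=tray_tool(tray_rot(TH,-.07),g+[0,0,.05],[-.091,0,.047],-1)
arm.move_l(p2,o2,.08);st("lift")
im,_=arm.capture("scene");cv2.imwrite("pics/lift.png",np.hstack([cv2.imread("pics/grip.png"),im[150:330,80:340]]))
E
```

```text
above 8.85 [0.453 0.226 0.117] w 0.045 F [ 0.2 -0.6  0.7] [ 0.3   0.54 -1.08  2.06  0.79  0.88  1.73]
down 9.9 [0.465 0.224 0.029] w 0.0447 F [-0.1  0.2  0.4] [ 0.17  0.68 -0.91  2.08  1.    0.76  1.58]
grip 10.31 [0.466 0.224 0.029] w 0.0094 F [-0.8 -2.4  7. ] [ 0.17  0.68 -0.91  2.08  1.    0.76  1.58]
lift 11.13 [0.466 0.223 0.078] w 0.0095 F [-0.4 -0.2 -2.4] [ 0.2   0.57 -0.97  2.1   0.96  0.78  1.59]
```

View pics/lift.png

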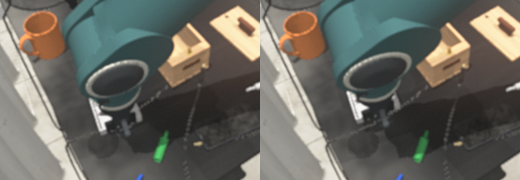

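```bash
cat > pour.py <<'E'
from h import *
def st(n): s=arm.sense();print(n,round(s["t"],2),s["tcp_pos"].round(3),"w",round(s["gripper_width"],4),"F",s["wrist_force"].round(1),s["q"].round(2))
H=BY-np.pi/2
mp=np.r_[BOX+R.from_euler('z',BY).apply([0,.028,0])[:2],0]
G=[-.091,0,.047];M=[.085,0,.008]
g=TO+tray_rot(TH,0).apply(G)
def pour(t,z,dy=0): return tray_tool(tray_rot(H,t),mp+[0,dy,z],M,-1)
E
python3 - <<'E'
from pour import *
p,o=tray_tool(tray_rot(TH,-.07),g+[0,0,.14],G,-1);arm.move_l(p,o,.15)
p,o=tray_tool(tray_rot((TH+H)/2,-.07),g+[0.02,-.01,.14],G,-1);arm.move_l(p,o,.03)
p,o=tray_tool(tray_rot(H,-.07),g+[.06,0,.14],G,-1);arm.move_l(p,o,.05);st("turned")
p,o=pour(-.05,.15);arm.move_l(p,o,.12);st("over")
im,_=arm.capture("top");im2,_=arm.capture("scene");cv2.imwrite("pics/over.png",np.hstack([im[90:290,130:390],im2[110:310,130:390]]))
E
```

```text
turned 13.75 [0.522 0.22  0.168] w 0.0092 F [ 0.4 -1.5 -1.8] [ 0.02  0.55 -0.76  1.74  0.57  1.2   0.63]
over 14.37 [0.577 0.22  0.161] w 0.0094 F [-0.8  0.2 -2.3] [ 0.02  0.63 -0.73  1.62  0.6   1.22  0.68]
```

View pics/over.png

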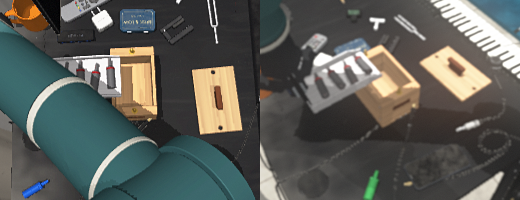

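The turned tray hangs over the box with its mouth at about (118,75) in the left crop, and the plugs are still on it. Now I lower it and tip.

Run:
```python
from pour import *
p,o=pour(.1,.115);arm.move_l(p,o,.1)
for t in(.25,.35,.45,.55,.65,.75):
    p,o=pour(t,.112);arm.move_l(p,o,.06);arm.dwell(.15);st(t)
arm.dwell(.4)
im,_=arm.capture("top");im2,_=arm.capture("scene");im3,_=arm.capture("wrist")
cv2.imwrite("pics/tip.png",np.hstack([im[90:290,130:390],im2[110:310,130:390],cv2.resize(im3,(266,200))]))
```

```text
0.25 15.47 [0.578 0.209 0.174] w 0.0093 F [ 0.2 -0.6 -2.8] [ 0.29  0.59 -0.87  1.7   0.41  1.02  0.89]
0.35 16.07 [0.578 0.202 0.19 ] w 0.0094 F [ 0.6  0.4 -1.5] [ 0.4   0.59 -0.94  1.71  0.33  0.99  0.98]
0.45 16.66 [0.578 0.193 0.205] w 0.0092 F [-0.1  0.6 -2.1] [ 0.51  0.59 -1.    1.72  0.25  0.96  1.08]
0.55 17.25 [0.578 0.183 0.22 ] w 0.0089 F [-0.4 -0.8 -2.1] [ 0.61  0.61 -1.07  1.73  0.17  0.95  1.17]
0.65 17.84 [0.578 0.172 0.233] w 0.0095 F [-1.   0.1 -1.7] [ 0.72  0.64 -1.13  1.74  0.1   0.95  1.25]
0.75 18.43 [0.578 0.159 0.245] w 0.0095 F [-0.   0.7 -1.3] [ 0.81  0.68 -1.18  1.74  0.04  0.95  1.34]
```

View pics/tip.png

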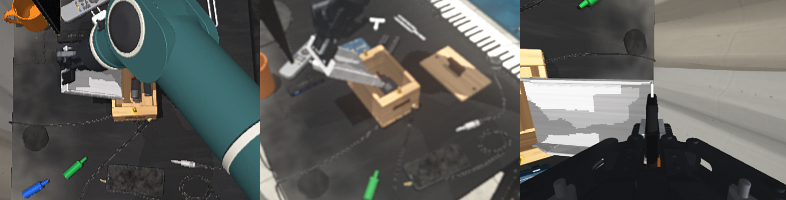

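The tray floor looks empty in the wrist view. A plug may be leaning at the mouth, near (385,80) in the scene crop, so I raise the tray and tip a bit more.

Run:
```python
from pour import *
p,o=pour(.82,.125);arm.move_l(p,o,.06);arm.dwell(.2)
p,o=pour(.82,.165);arm.move_l(p,o,.06);arm.dwell(.2);st("up")
im,_=arm.capture("top");im2,_=arm.capture("scene")
cv2.imwrite("pics/tip2.png",np.hstack([cv2.resize(im[120:220,180:310],None,fx=3,fy=3),cv2.resize(im2[140:240,200:330],None,fx=3,fy=3)]))
```

```text
up 20.73 [0.579 0.149 0.305] w 0.0092 F [ 0.1  0.1 -1.4] [ 0.88  0.64 -1.22  1.69 -0.08  1.05  1.4 ]
```

View pics/tip2.png

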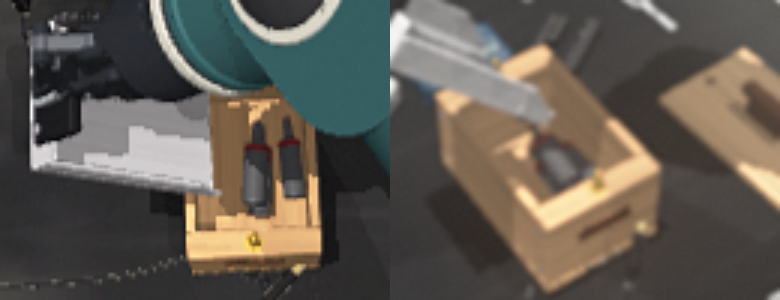

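Run:
```python
from pour import *
p,o=pour(.4,.165);arm.move_l(p,o,.2)
p,o=pour(0,.165);arm.move_l(p,o,.2)
p,o=tray_tool(tray_rot(H,0),g+[.06,0,.14],G,-1);arm.move_l(p,o,.2)
p,o=tray_tool(tray_rot((TH+H)/2,0),g+[0.02,-.01,.14],G,-1);arm.move_l(p,o,.07)
p,o=tray_tool(tray_rot(TH,0),g+[0,0,.12],G,-1);arm.move_l(p,o,.07)
p,o=tray_tool(tray_rot(TH,0),g+[0,0,.015],G,-1);arm.move_l(p,o,.15);st("low")
for dz in(.006,.003,.001,0.,-.001):
    p,o=tray_tool(tray_rot(TH,0),g+[0,0,dz],G,-1);arm.move_l(p,o,.03);F=arm.sense()["wrist_force"]
    print(dz,F.round(1))
    if F[2]>1.5:break
arm.set_gripper(.045);st("open")
up=np.array([-s8*np.cos(TH),-s8*np.sin(TH),c8])
arm.move_l(p+.1*up,o,.15)
arm.move_l([.5809,.0172,.245],q(np.pi/2),.25) if arm.inverse_kinematics([.5809,.0172,.245],q(np.pi/2)) is not None else print("noik")
arm.dwell(.3);K,T=cam("wrist");im,d=arm.capture("wrist");np.savez("w_box2.npz",K=K,T=T,d=d);cv2.imwrite("pics/w_box2.png",im);st("box")
```

```text
low 25.27 [0.465 0.224 0.044] w 0.0093 F [ 0.4 -0.2 -1.6] [ 0.19  0.66 -0.94  2.08  0.97  0.78  1.61]
0.006 [ 0.6 -0.6 -1.8]
0.003 [-1.  -0.2 -1.6]
0.001 [-0.  -0.6 -1.1]
0.0 [-4.5 -3.5 11.9]
open 26.9 [0.465 0.224 0.028] w 0.0451 F [ 0.1 -1.1 -0.1] [ 0.17  0.69 -0.91  2.08  1.    0.76  1.58]
box 29.62 [0.581 0.017 0.245] w 0.0453 F [-0.5  0.9 -0.1] [ 0.57  0.45 -0.86  1.69  0.37  1.17  1.19]
```

View pics/w_box2.png

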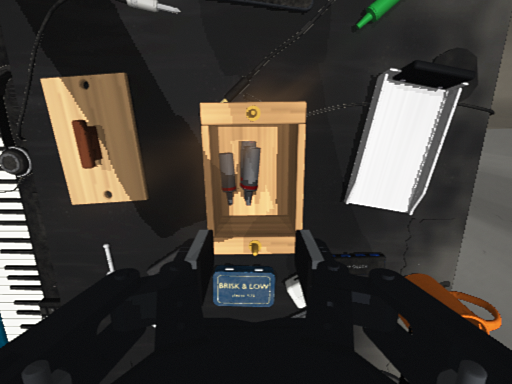

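```bash
cat > m.py <<'E'
from h import *
def measure(im,K,T,d,z,ctr,bydepth):
    P=cloud(K,T,d);h=cv2.cvtColor(im,cv2.COLOR_BGR2HSV)
    m=(d>0)&(abs(P[...,0]-ctr[0])<.12)&(abs(P[...,1]-ctr[1])<.08)
    m&=(abs(P[...,2]-z)<.008) if bydepth else (h[...,1]>50)&(h[...,2]>80)&(P[...,2]<.03)
    m=cv2.morphologyEx(m.astype(np.uint8),cv2.MORPH_OPEN,np.ones((3,3)))
    c=max(cv2.findContours(m,cv2.RETR_EXTERNAL,cv2.CHAIN_APPROX_NONE)[0],key=cv2.contourArea)[:,0]
    W=(ray(K,T,c,z)[:,:2]*1000).astype(np.float32);r=cv2.minAreaRect(W);b=cv2.boxPoints(r)
    e=max((b[1]-b[0],b[2]-b[1]),key=np.linalg.norm);a=(np.degrees(np.arctan2(e[1],e[0]))+90)%180-90
    return np.round(r[0],1),np.round(r[1],1),round(float(a),2)
E
python3 - <<'E'
from m import *
z=np.load("w_box2.npz");im=cv2.imread("pics/w_box2.png");P=cloud(z["K"],z["T"],z["d"])
print("box",measure(im,z["K"],z["T"],z["d"],.096,BOX,1))
for n,u,v in(("plugA",227,172),("plugB",249,165),("plugB2",250,155),("plugB3",249,180),("floor",275,170),("floor2",250,225),("trayfloor",400,140)):
    print(n,np.median(P[v-1:v+2,u-1:u+2].reshape(-1,3),0).round(3))
for u,v in((252,113),(254,247)): 
    w=im[v-10:v+11,u-10:u+11].astype(int);mm=(w[...,2]-w[...,0])>.6*w[...,2];ys,xs=np.nonzero(mm)
    print("pin",ray(z["K"],z["T"],[xs.mean()+u-10,ys.mean()+v-10],.106).round(4),mm.sum())
arm.move_l([.5445,-.1963,.155],q(np.pi/2),.3);arm.dwell(.3)
K,T=cam("wrist");im,d=arm.capture("wrist");np.savez("w_cover2.npz",K=K,T=T,d=d);cv2.imwrite("pics/w_cover2.png",im)
print("cover",measure(im,K,T,d,.008,(.544,-.196),0),arm.sense()["t"])
Kr=np.linalg.inv(T)
for x in(.0735,-.0735):
    c=np.array([.544,-.1963,.008])+R.from_euler('z',3.9,degrees=True).apply([x,0,0]);pc=Kr[:3,:3]@c+Kr[:3,3]
    u,v=int(K[0,2]-K[0,0]*pc[0]/pc[2]),int(K[1,2]+K[1,1]*pc[1]/pc[2])
    g=im[v-12:v+13,u-12:u+13].astype(int).sum(2);ys,xs=np.nonzero(g<180);print("hole",(u,v),len(xs),ray(K,T,[xs.mean()+u-12,ys.mean()+v-12],.008).round(4) if len(xs) else 0)
E
```

```text
box (array([565.5,  17. ]), array([138.4, 107.7]), 0.89)
plugA [ 0.579 -0.017  0.037]
plugB [0.564 0.012 0.076]
plugB2 [0.553 0.013 0.075]
plugB3 [0.582 0.012 0.075]
floor [0.58  0.046 0.019]
floor2 [0.643 0.013 0.061]
trayfloor [0.54  0.215 0.009]
pin [[0.5073 0.0166 0.106 ]] 153
pin [[0.6511 0.0188 0.106 ]] 135
cover (array([ 543.7, -196.1]), array([171. , 109.3]), 3.97) 30.9
hole (257, 244) 104 [[ 0.6239 -0.1902  0.008 ]]
hole (247, 111) 22 [[ 0.46   -0.2071  0.008 ]]
```

All four plugs are accounted for: one top is at 37 mm and a stack of three reaches 76 mm, below the rim. The tray is empty and flat. Now the cover.

```bash
cat > cov.py <<'E'
from pour import *
C=np.array([.5437,-.1961]);CY=np.radians(3.97);B=np.array([.5808,.0174]);BYA=np.radians(.88)
qc=q(np.pi/2+CY);qb=q(np.pi/2+BYA);h0=.018
E
python3 - <<'E'
from cov import *
arm.move_l([*C,.1],qc,.2);arm.move_l([*C,h0],qc,.1);st("at")
arm.set_gripper(0);st("grip")
arm.move_l([*C,.06],qc,.1);st("lift")
arm.move_l([*C,h0+.16],qc,.15)
arm.move_l([*B,h0+.16],qb,.15)
arm.move_l([*B,h0+.122],qb,.06);arm.dwell(.2);st("over")
im,_=arm.capture("top");im2,_=arm.capture("scene");im3,_=arm.capture("wrist")
cv2.imwrite("pics/cov.png",np.hstack([cv2.resize(im[110:230,200:330],(325,300)),cv2.resize(im3,(400,300))]))
E
```

```text
at 32.29 [ 0.544 -0.196  0.019] w 0.0448 F [-0.2  0.7  0.2] [ 0.79  0.72 -0.66  1.85  0.61  0.78  1.44]
grip 32.67 [ 0.544 -0.196  0.019] w 0.0128 F [-2.3 -0.6  7.1] [ 0.79  0.72 -0.66  1.85  0.61  0.78  1.44]
lift 33.24 [ 0.544 -0.196  0.06 ] w 0.0126 F [-0.3  0.2 -3.6] [ 0.83  0.66 -0.7   1.84  0.56  0.85  1.48]
over 36.75 [0.581 0.017 0.14 ] w 0.0127 F [ 0.8 -0.8 -2.9] [ 0.51  0.57 -0.79  1.79  0.48  0.99  1.12]
```

View pics/cov.png

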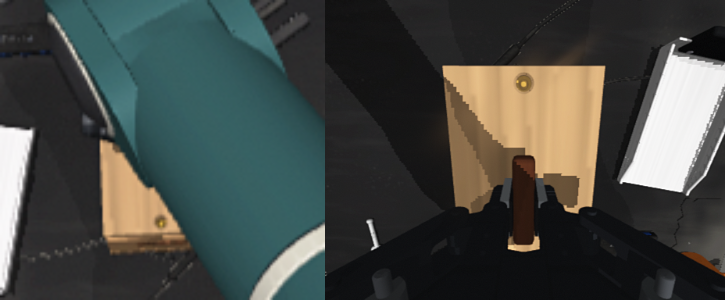

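The near pin shows centred in its hole at about (524,82) in the wrist view. Now I lower the cover.

Run:
```python
from cov import *
for dz in(.116,.112,.108,.104,.1,.098,.097,.096,.0955,.095):
    arm.move_l([*B,h0+dz],qb,.03);s=arm.sense();print(dz,s["tcp_pos"].round(4),s["wrist_force"].round(1),round(s["t"],1))
    if s["wrist_force"][2]>6:break
K,T=cam("wrist");im,d=arm.capture("wrist");P=cloud(K,T,d)
m=(d>0)&(abs(P[...,0]-.53)<.03)&(abs(P[...,1]-.017)<.045)&(P[...,2]>.08)&(P[...,2]<.13)
A=np.c_[P[m][:,:2]-B,np.ones(m.sum())];print("plane",np.linalg.lstsq(A,P[m][:,2],rcond=None)[0].round(4),m.sum())
```

```text
0.116 [0.5807 0.0174 0.1337] [ 0.5 -0.2 -3.5] 37.2
0.112 [0.5807 0.0174 0.1298] [ 0.4  0.  -2.8] 37.5
0.108 [0.5807 0.0174 0.1258] [ 0.   0.4 -3.2] 37.8
0.104 [0.5807 0.0174 0.1218] [ 0.5  0.2 -2.7] 38.1
0.1 [0.5807 0.0174 0.1178] [-0.5 -0.  -2.4] 38.4
0.098 [0.5808 0.0174 0.1159] [-0.4 -0.7 -1. ] 38.6
0.097 [0.5808 0.0174 0.115 ] [-0.5  0.5 -1.6] 38.9
0.096 [0.5809 0.0174 0.1146] [-4.5 -1.3  9.1] 39.1
plane [-0.0007 -0.0009  0.1047] 17847
```

Contact at rim height with the cover top flat at 104.7 mm, so I release, retreat and check.

Run:
```python
from cov import *
arm.set_gripper(.05);p=arm.sense()["tcp_pos"]
arm.move_l([p[0],p[1],.26],qb,.15);arm.dwell(.3);st("up")
K,T=cam("wrist");im,d=arm.capture("wrist");P=cloud(K,T,d)
m=(d>0)&(abs(P[...,0]-.58)<.06)&(abs(P[...,1]-.017)<.045)&(P[...,2]>.08)&(P[...,2]<.115)
A=np.c_[P[m][:,:2]-B,np.ones(m.sum())];print("plane",np.linalg.lstsq(A,P[m][:,2],rcond=None)[0].round(4),m.sum())
arm.move_l([.45,-.15,.3],qb,.25);arm.dwell(.2)
a,_=arm.capture("top");b,_=arm.capture("scene")
cv2.imwrite("pics/end.png",np.hstack([cv2.resize(a[80:300,140:400],(390,330)),cv2.resize(b[100:320,100:360],(390,330))]))
```

```text
up 41.05 [0.581 0.017 0.26 ] w 0.05 F [ 0.2 -0.2 -0.1] [ 0.58  0.44 -0.87  1.67  0.35  1.2   1.21]
plane [ 0.0012 -0.0009  0.1048] 7794
```

View pics/end.png

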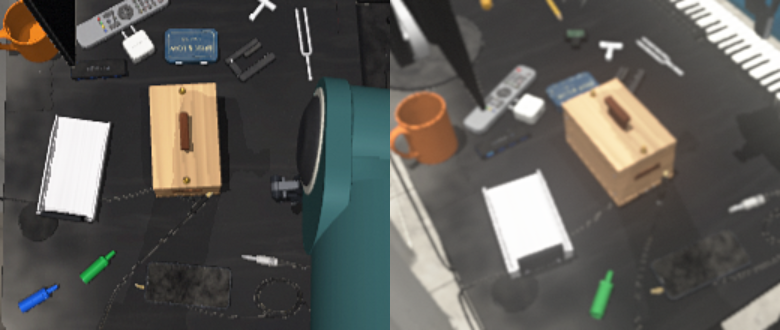

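The box is closed flush with both pins through the cover, at (182,90) and (186,180). The tray is flat and empty, and the other things are in place.

```bash
python3 -c "
from cell import arm
print(arm.close_job(),arm.sense()['t'])"
```

```text
the job is handed in; nothing more can be done
the job is handed in; nothing more can be done
```

The job is handed in: all four plugs are in the box, the empty tray is flat on the desk, and the cover lies flush over both pins and released, at about 42 s of the 72 s allowed.

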